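Feel three bearings for drag and reject the rough one

TASK

Three bearing units that look alike stand in the pockets of the inspection plate; two run smoothly and one drags. With each unit sitting in its pocket, turn its hub at least an eighth of a turn and leave it turned, with the white mark clearly off the red index line, as a sign that it was felt; then lift out the one that drags and set it down gently, upright and flat on the floor of the red reject tray. Do not press or wrench the units hard, leave the two smooth ones seated in their pockets, and leave the other things on the bench where they lie.

Things in the scene. Friction and masses are not known exactly. Their poses are not given: they have to be found in the camera images.
- nest_plate: aluminium inspection plate fixed to the bench, 82 x 240 x 14 mm, long along its own y; origin at the centre of its underside. Three square pockets, 8 mm deep (floor 6 mm above the bench) with 1.5 mm of play on each side of the flange, in a row along y at y = -85, 0 and +85 mm. They hold the flanges so that a housing cannot turn with its hub
- reject_tray: open red plastic tray fixed to the bench, 104 x 104 mm outside, 28 mm high, walls and floor 4 mm thick, standing on a 2 mm mat; origin at the centre of its underside, x and y along its sides
- bearing_a_grip (a point): one of three loose bearing units alike in looks, 0.4 kg: square steel flange 60 x 60 x 8 mm, grey round boss (52 mm wide, top 22 mm above the underside), and a round dark knurled hub, 32 mm wide, 26 to 64 mm above the underside, turning about z. This point: on the hub's axis, 47 mm above the flange's underside (53 mm above the bench in its pocket), where to grip; z up, x, y along the flange's sides
- bearing_b_grip (a point): one of three loose bearing units alike in looks, 0.4 kg: square steel flange 60 x 60 x 8 mm, grey round boss (52 mm wide, top 22 mm above the underside), and a round dark knurled hub, 32 mm wide, 26 to 64 mm above the underside, turning about z. This point: on the hub's axis, 47 mm above the flange's underside (53 mm above the bench in its pocket), where to grip; z up, x, y along the flange's sides
- bearing_c_grip (a point): one of three loose bearing units alike in looks, 0.4 kg: square steel flange 60 x 60 x 8 mm, grey round boss (52 mm wide, top 22 mm above the underside), and a round dark knurled hub, 32 mm wide, 26 to 64 mm above the underside, turning about z. This point: on the hub's axis, 47 mm above the flange's underside (53 mm above the bench in its pocket), where to grip; z up, x, y along the flange's sides
- bearing_a_index (a point): the short red index line on this unit's flange: 8 mm above its underside, 27.5 mm from the axis towards the flange's -x side
- bearing_b_index (a point): the short red index line on this unit's flange: 8 mm above its underside, 27.5 mm from the axis towards the flange's -x side
- bearing_c_index (a point): the short red index line on this unit's flange: 8 mm above its underside, 27.5 mm from the axis towards the flange's -x side
- bearing_a_hub (a joint): angle of this hub in its housing, rad, no end stops, anticlockwise from above positive; 0 when the white line on the hub's top points at the short red index line at the middle of the flange's -x side; starts within 0.15 of 0. A smooth hub takes 0.02 Nm or less to turn, the dragging one about 0.25 Nm all round; any of the three may be it, in any pocket
- bearing_b_hub (a joint): angle of this hub in its housing, rad, no end stops, anticlockwise from above positive; 0 when the white line on the hub's top points at the short red index line at the middle of the flange's -x side; starts within 0.15 of 0. A smooth hub takes 0.02 Nm or less to turn, the dragging one about 0.25 Nm all round; any of the three may be it, in any pocket
- bearing_c_hub (a joint): angle of this hub in its housing, rad, no end stops, anticlockwise from above positive; 0 when the white line on the hub's top points at the short red index line at the middle of the flange's -x side; starts within 0.15 of 0. A smooth hub takes 0.02 Nm or less to turn, the dragging one about 0.25 Nm all round; any of the three may be it, in any pocket
- connector: small beige circular connector lying loose, about 28 x 30 x 27 mm, a bystander
- tin: small round grey tin with lid, loose, 59 mm wide, 24 mm high, a bystander
- precision_driver: thin precision screwdriver lying loose, 11 x 125 mm, a bystander
Things that resemble listed ones, but are neither listed nor needed, are in the scene too. What is shaped like the part that bears bearing_b_grip but blue is not meant.

How it is judged:
On the way:
1. each of the three hubs has been turned clear of its index line (more than 0.5 rad either way) while all units sit in their pockets ((value of joint bearing_a_hub above 0.5 rad or value of joint bearing_a_hub below -0.5 rad) and (value of joint bearing_b_hub above 0.5 rad or value of joint bearing_b_hub below -0.5 rad) and (value of joint bearing_c_hub above 0.5 rad or value of joint bearing_c_hub below -0.5 rad) and height (world z) of each of bearing_a_grip, bearing_b_grip, bearing_c_grip below 0.058 m), for 0.1 s.
At the end, for the whole second after the job is handed in: the dragging unit (the judge knows it by an index point 0.1 mm farther out, too little to measure) stands upright and still on the reject tray's floor, within 22 mm of its centre each way; the smooth two sit level where they started (6 mm), marks still over 0.5 rad off the index lines (((distance between bearing_a_grip and bearing_a_index above 0.04777 m and x of bearing_a_grip in the frame of reject_tray between -0.022 and 0.022 m and y of bearing_a_grip in the frame of reject_tray between -0.022 and 0.022 m and height (world z) of bearing_a_grip between 0.049 and 0.057 m and angle between bearing_a_grip's own z axis and vertical below 0.08 rad and linear speed of bearing_a below 0.02 m/s) or (not (distance between bearing_a_grip and bearing_a_index above 0.04777 m) and distance of bearing_a_grip from where it was at the start of the episode below 0.006 m and angle between bearing_a_grip's own z axis and vertical below 0.06 rad and (value of joint bearing_a_hub above 0.5 rad or value of joint bearing_a_hub below -0.5 rad))) and ((distance between bearing_b_grip and bearing_b_index above 0.04777 m and x of bearing_b_grip in the frame of reject_tray between -0.022 and 0.022 m and y of bearing_b_grip in the frame of reject_tray between -0.022 and 0.022 m and height (world z) of bearing_b_grip between 0.049 and 0.057 m and angle between bearing_b_grip's own z axis and vertical below 0.08 rad and linear speed of bearing_b below 0.02 m/s) or (not (distance between bearing_b_grip and bearing_b_index above 0.04777 m) and distance of bearing_b_grip from where it was at the start of the episode below 0.006 m and angle between bearing_b_grip's own z axis and vertical below 0.06 rad and (value of joint bearing_b_hub above 0.5 rad or value of joint bearing_b_hub below -0.5 rad))) and ((distance between bearing_c_grip and bearing_c_index above 0.04777 m and x of bearing_c_grip in the frame of reject_tray between -0.022 and 0.022 m and y of bearing_c_grip in the frame of reject_tray between -0.022 and 0.022 m and height (world z) of bearing_c_grip between 0.049 and 0.057 m and angle between bearing_c_grip's own z axis and vertical below 0.08 rad and linear speed of bearing_c below 0.02 m/s) or (not (distance between bearing_c_grip and bearing_c_index above 0.04777 m) and distance of bearing_c_grip from where it was at the start of the episode below 0.006 m and angle between bearing_c_grip's own z axis and vertical below 0.06 rad and (value of joint bearing_c_hub above 0.5 rad or value of joint bearing_c_hub below -0.5 rad)))); the robot touches nothing.
It fails at once if a unit is pressed or wrenched against the plate with more than 40 N (contact force between any of bearing_a, bearing_b, bearing_c and nest_plate above 40 N).
It fails at once if the unit is banged or pressed into the tray with more than 40 N (contact force between any of bearing_a, bearing_b, bearing_c and reject_tray above 40 N).
It fails at once if a bystander is pushed more than 20 mm (distance of any of connector, tin, precision_driver from where it was at the start of the episode above 0.02 m).
It also fails if it takes over 66 s, if anything falls off the work surface, if the arm or the gripper's body presses on something with over 40 N, if the wrist force passes 120 N, or if a joint passes its speed limit or range.

ROBOT

A 6-joint arm with a two-finger parallel gripper is mounted at the origin on a cart in front of the work surface, level with it; the furniture and walls round the work are solid. World frame = base frame: x ahead of the robot, y to its left, z up, the work surface at z = 0. Lengths are in m, angles in rad, forces in N, time in s.
With the tool pointing down it reaches from about 0.35 to 0.875 m from the base axis. Payload 4.2 kg.
Tool frame: the origin (TCP) lies midway between the tips of the shut fingers; the grasp point (between the pads) lies 19 mm behind it; z points along the fingers, y is the direction in which the jaws open and shut (so a half turn about z gives the same grasp; the last joint's range is limited). The gripper opens to 85 mm and grips with 20 to 120 N. Pads are 22 mm wide; open, the fingers measure 114 mm over their backs; the gripper's body (76 mm by 85 mm) begins 54 mm behind the grasp point. The pads swing forward as they close: fully open they stand 13 mm farther back than shut.
Start: joints at [1.578, 0.385, 0.008, 0, -1.194, -0.259], TCP at [0.156, 0.605, 0.211] pointing down, gripper open.
Joint ranges: [-3.14, 3.14], [-1.21, 2.06], [-1.07, 1.41], [-3.16, 2.05], [-2.99, -0.16], [-3.1, 3.1]. Speed limits (rad/s): [2.79, 2.79, 3.14, 3.14, 3.14, 3.14].

INTERFACE

Orientations are given as a rotation vector (axis times angle).
In Python, from bench import * gives the robot as it stands.
- The arm moves only by the tool send_rows, never from a script. Its argument "plan" is a list of rows, each a list of 7 numbers: the opening, from 0 (shut) to 1 (fully open), then the shift along the tool's x, y, z in units of 40 mm (1.0 is 40 mm), then the turn, a rotation vector about the tool's x, y, z in units of 8 degrees (1.0 is 8 degrees). In form: [[hand, dx, dy, dz, rx, ry, rz], ...]. A call has 1 to 12 rows; each row is the pose to reach, as a shift and turn from the pose commanded when the call began, along the tool's axes at that moment; what a row does not reach only later rows make up. A row lasts 1/10 s, in which the tool goes at most 50 mm and 8.59 degrees, less where a joint would pass 70% of its speed; a pose out of reach is approached as far as the arm can. A call with a gripper value outside its range is refused whole. The fingers move at their own pace and stop on an object; "force" is the grip in N (left out, the last holds). Time passes only in rows, so rows that repeat a pose let the fingers close. It gives the time, the measured TCP pose, the force and the opening at its end, in the units of the state.
- state(): the state, without advancing time (a new reading comes with each control period).
- read_camera(name): name is "scene" or "top" or "wrist"; returns a dict with "frame" (400x640x3 uint8, red, green, blue), "mtx" (3x3 intrinsics, pixels), "k1" (the pictures are not rectified: a ray, as slopes to the right and down, at radius r is drawn at 1 + k1 r^2 times it, then the intrinsics apply), "R" (3x3) and "t" (3): a world point X has camera coordinates R X + t. Camera axes: x right, y down, z forward; pixel columns grow to the right and rows downward; lengths in m; the calibration is good to about 2 mm. A picture is of the moment at which its call begins. There is no depth.
- finish_job(): hands the job in, once; it reports no verdict.
The state is a dict: "time": time; "qpos": joint angles; "joint_vel": joint speeds; "effort": joint torques, N m; "position": TCP position; "ee_rot": TCP orientation; "wrist_force": force on the tool from outside, world axes, zero at the start; "moment": the same for the moment, N m; "gripper_width": finger opening in m.
Only numpy, scipy, OpenCV 4.12 (cv2) and the standard library are available. Lean on these libraries where they do the work, as an engineer would, in place of code of your own. Each camera call takes 0.05 s, during which the arm holds its last target.

## Working session

There is one attempt and no reset: what is moved stays moved. The work goes in short steps, Python scripts to look and compute and a tool call to move; the robot and the scene stay as the last step left them, time stands still between calls to the robot, and variables do not carry over. Pictures are saved under pics/ and viewed, and the job is handed in when it is done.

Besides the shell and the picture viewer there is one more tool, called as a command line: name --pt "numbers of a row" for each row, then --argument value for the rest. send_rows: Moves the arm, as the interface text tells. Its arguments: {"type":"object","properties":{"plan":{"type":"array","items":{"type":"array","items":{"type":"number"}}},"force":{"type":"number"}},"required":["plan"]}

```bash
mkdir -p pics; ls; python3 - <<'E'
from bench import *
import cv2
s=state()
for k in s: print(k,s[k])
for n in ("scene","top","wrist"):
    c=read_camera(n); cv2.imwrite(f"pics/{n}0.png",c["frame"][:,:,::-1]); print(n,c["mtx"].tolist(),c["k1"],c["R"].tolist(),c["t"].tolist())
E
```

```text
pics
time 0.0
qpos [ 1.57759987e+00  3.85539760e-01  6.63449707e-03 -5.21419952e-04
 -1.19399114e+00 -2.58572606e-01]
joint_vel [-2.00064161e-03 -6.37234102e-05 -1.64050153e-03 -2.35643641e-04
 -6.92780918e-04  1.60253687e-03]
effort [-8.01181213e-04 -3.92281616e+01  1.88405246e+01  4.18590143e+00
 -4.53331304e-03 -6.83999801e-06]
position [0.15553525 0.60469062 0.20963183]
ee_rot [ 3.11456654e+00 -3.94464394e-01 -3.17931804e-04]
wrist_force [-0.72923194 -0.2942514   0.66147198]
moment [ 0.01999255 -0.04144515  0.03278549]
gripper_width 0.08528572818910812
scene [[508.62465890803384, 0.0, 322.41488263729764], [0.0, 508.62465890803384, 202.45635473241947], [0.0, 0.0, 1.0]] -0.11387304927976645 [[0.6257696258101075, -0.7799654235838442, 0.008143305664918908], [-0.42701137717927423, -0.3512923823713659, -0.8332196264174948], [0.6527431801045015, 0.5179262496741445, -0.5528822123432241]] [-0.49502051982303746, 0.18450429472116103, 1.57751673930759]
top [[451.29411277264825, 0.0, 322.7047097641083], [0.0, 451.29411277264825, 191.1662548713698], [0.0, 0.0, 1.0]] -0.08967553395317406 [[-0.026496379633172074, -0.9996109502623632, 0.008711485631630187], [-0.9930184703125288, 0.025317594182712132, -0.11520996937316455], [0.11494459310685665, -0.01170331322210851, -0.9933029613240488]] [-0.22290239490263233, 0.477583253636679, 1.225807001003644]
wrist [[319.80982197976743, 0.0, 316.28920306792065], [0.0, 319.80982197976743, 198.77741447881002], [0.0, 0.0, 1.0]] -0.058326006777433395 [[-0.24777387761502553, -0.9688167014490361, 0.001518079386305988], [-0.9293538635277994, 0.23812338223618945, 0.2821323291973991], [-0.273696002743128, 0.06849418826299308, -0.9593742983093861]] [0.6248702080627367, -0.03678671521003632, 0.37915711019931225]
```

View pics/top0.png

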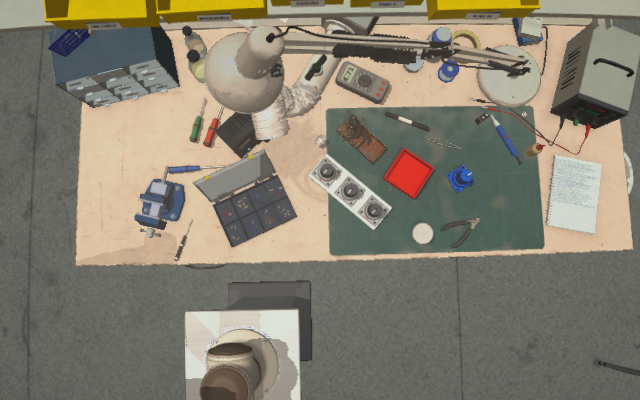

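View pics/scene0.png

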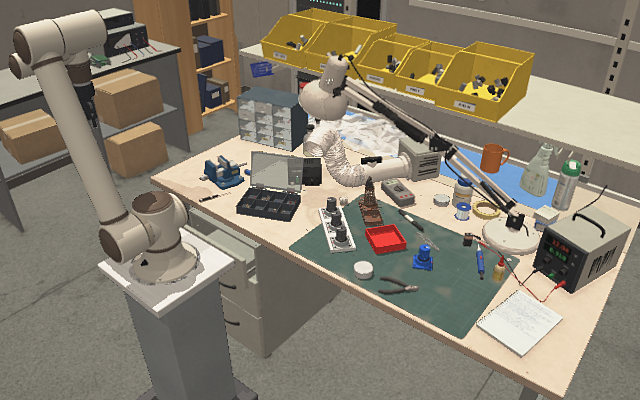

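View pics/wrist0.png

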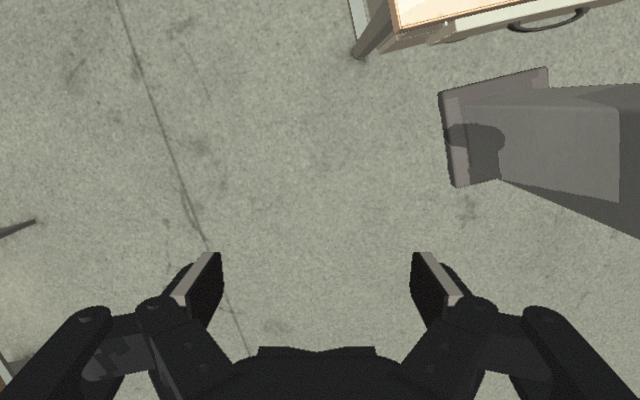

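```bash
python3 - <<'E'
import cv2
t=cv2.imread("pics/top0.png"); s=cv2.imread("pics/scene0.png")
cv2.imwrite("pics/top_c.png",cv2.resize(t[110:260,290:490],None,fx=4,fy=4,interpolation=cv2.INTER_CUBIC))
cv2.imwrite("pics/scene_c.png",cv2.resize(s[150:300,300:460],None,fx=4,fy=4,interpolation=cv2.INTER_CUBIC))
E
```

```text
(no output)
```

View pics/top_c.png

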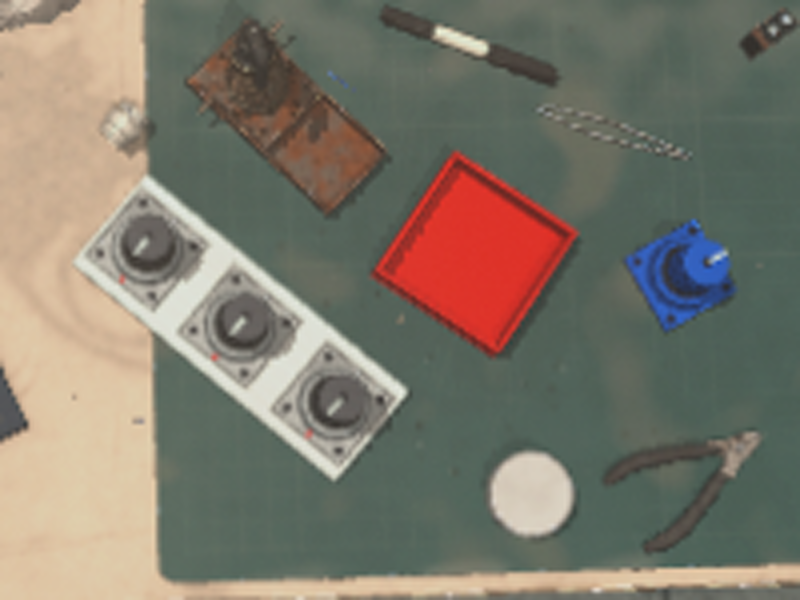

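View pics/scene_c.png

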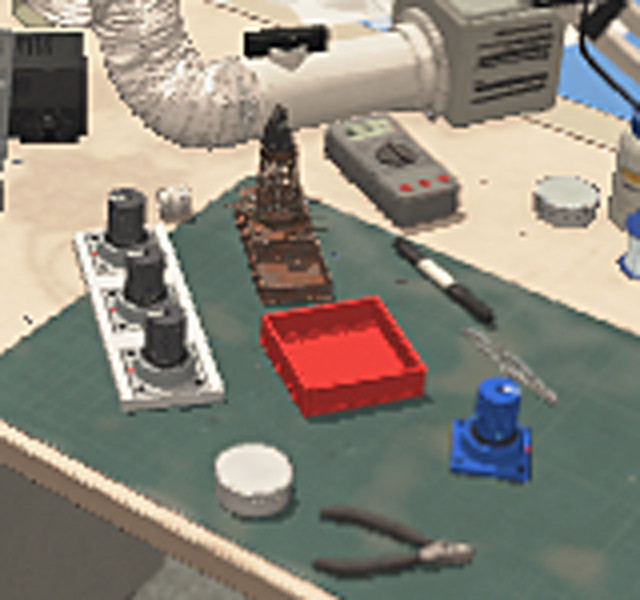

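```bash
cat > h.py <<'E'
import numpy as np, cv2
from scipy.spatial.transform import Rotation as Ro
def ray(c,px):
    d=np.array([c["k1"],0,0,0.])
    # drawn = s*(1+k1 r^2): opencv model
    n=cv2.undistortPoints(np.array([[px]],float),np.array(c["mtx"]),d)[0,0]
    R=np.array(c["R"]);t=np.array(c["t"])
    return -R.T@t, R.T@np.array([n[0],n[1],1])
def onz(c,px,z):
    o,d=ray(c,px); return o+d*(z-o[2])/d[2]
def proj(c,X):
    p,_=cv2.projectPoints(np.array([X],float),cv2.Rodrigues(np.array(c["R"]))[0],np.array(c["t"]),np.array(c["mtx"]),np.array([c["k1"],0,0,0.])); return p[0,0]
def tri(ca,pa,cb,pb):
    o1,d1=ray(ca,pa);o2,d2=ray(cb,pb)
    A=np.stack([d1,-d2],1);s=np.linalg.lstsq(A,o2-o1,rcond=None)[0]
    return (o1+d1*s[0]+o2+d2*s[1])/2, np.linalg.norm(o1+d1*s[0]-o2-d2*s[1])
E
python3 - <<'E'
from bench import *
from h import *
c=read_camera("top"); s=read_camera("scene")
f=lambda p:(p[0]/4+290-.375,p[1]/4+110-.375)
g=lambda p:(p[0]/4+300-.375,p[1]/4+150-.375)
np.set_printoptions(precision=4,suppress=True)
P=[onz(c,f(p),.014) for p in [(148,177),(408,390),(335,480),(74,263)]]
print("plate",*P,np.mean(P,0)); 
for i in range(4): d=P[(i+1)%4]-P[i]; print(np.linalg.norm(d),np.degrees(np.arctan2(d[1],d[0])))
T=[onz(c,f(p),.030) for p in [(456,152),(580,235),(497,356),(372,272)]]
print("tray",*T,np.mean(T,0))
for i in range(4): d=T[(i+1)%4]-T[i]; print(np.linalg.norm(d),np.degrees(np.arctan2(d[1],d[0])))
for p,q in [((150,238),(126,195)),((240,318),(144,252)),((336,400),(166,316))]: print(onz(c,f(p),.070),tri(c,f(p),s,g(q)))
for p in [(122,280),(213,357),(308,434)]: print("idx",onz(c,f(p),.014))
print("tower",tri(c,f((262,30)),s,g((277,108))))
print("conn",onz(c,f((124,127)),.015), "tin",onz(c,f((532,493)),.024))
print("hose low",tri(c,(265,135),s,g((200,145))))
print("lamp",tri(c,(245,70),s,(325,100)))
E
```

```text
plate [ 0.5797 -0.2494  0.014 ] [ 0.4232 -0.4279  0.014 ] [ 0.3616 -0.374   0.014 ] [ 0.5192 -0.1955  0.014 ] [ 0.4709 -0.3117  0.014 ]
0.23732681052229007 -131.22966009730277
0.0818328328678257 138.82756079195346
0.23813778969797392 48.56652194006908
0.08098893733152676 -41.74451274494543
tray [ 0.5893 -0.4669  0.03  ] [ 0.528  -0.5519  0.03  ] [ 0.4441 -0.4886  0.03  ] [ 0.5053 -0.4036  0.03  ] [ 0.5167 -0.4778  0.03  ]
0.10487062112292214 -125.79142651880531
0.10513293622639049 142.970385008647
0.10475551480438848 54.25484070823116
0.10521508510360154 -36.9659334723319
[ 0.5265 -0.2483  0.07  ] (array([ 0.5265, -0.2488,  0.0732]), np.float64(0.001702376273306249))
[ 0.4705 -0.3073  0.07  ] (array([ 0.472 , -0.3089,  0.069 ]), np.float64(0.004029349311402301))
[ 0.4136 -0.3699  0.07  ] (array([ 0.416 , -0.3728,  0.0649]), np.float64(0.006095731158485507))
idx [ 0.5063 -0.229   0.014 ]
idx [ 0.4501 -0.2915  0.014 ]
idx [ 0.3943 -0.3563  0.014 ]
tower (array([ 0.6499, -0.3217,  0.1322]), np.float64(0.005168360200656896))
conn [ 0.6161 -0.2333  0.015 ] tin [ 0.3484 -0.5099  0.024 ]
hose low (array([ 0.6858, -0.1288, -0.001 ]), np.float64(0.14046316039551668))
lamp (array([ 0.7105, -0.0701,  0.3292]), np.float64(0.004849069484251294))
```

```bash
cat >> h.py <<'E'
def go(s,pos,yaw):
    """row for target TCP pos, tool x yaw (deg), pointing down"""
    R=Ro.from_rotvec(s["ee_rot"]); 
    a=np.radians(yaw); T=Ro.from_matrix(np.array([[np.cos(a),np.sin(a),0],[np.sin(a),-np.cos(a),0],[0,0,-1]]))
    d=R.inv().apply(np.array(pos)-s["position"])/.04
    r=(R.inv()*T).as_rotvec(degrees=True)/8
    return np.round(np.r_[d,r],3).tolist()
def yaw(s):
    x=Ro.from_rotvec(s["ee_rot"]).as_matrix()[:,0]; return np.degrees(np.arctan2(x[1],x[0]))
E
python3 - <<'E'
from bench import *
from h import *
s=state(); print(yaw(s),go(s,(.36,.22,.25),-70))
E
```

```text
-14.430908380407748 [7.347, 8.049, -0.986, 0.007, -0.004, 6.946]
```

send_rows --pt "0.6 7.35 8.05 -1 0 0 6.95" --pt "0.6 7.35 8.05 -1 0 0 6.95" --pt "0.6 7.35 8.05 -1 0 0 6.95" --pt "0.6 7.35 8.05 -1 0 0 6.95" --pt "0.6 7.35 8.05 -1 0 0 6.95" --pt "0.6 7.35 8.05 -1 0 0 6.95" --pt "0.6 7.35 8.05 -1 0 0 6.95" --pt "0.6 7.35 8.05 -1 0 0 6.95" --pt "0.6 7.35 8.05 -1 0 0 6.95" --pt "0.6 7.35 8.05 -1 0 0 6.95" --force 20

```text
time: 1.25
position: [0.3613, 0.217, 0.2514]
ee_rot: [-2.567, 1.809, -0.001]
wrist_force: [-0.2, -0.0, 0.3]
gripper_width: 0.0512
```

```bash
python3 - <<'E'
from bench import *
from h import *
s=state(); print(s["time"],s["position"],s["gripper_width"],s["qpos"],s["wrist_force"],yaw(s),go(s,(.38,-.26,.25),-131.4))
E
```

```text
1.25 [0.36125761 0.21703425 0.25144324] 0.051225388047528256 [ 9.30143601e-01 -4.26703986e-03 -3.82598553e-01  3.27588072e-04
 -1.19137163e+00 -5.87083357e-01] [-0.23893004 -0.01372235  0.34490361] -70.33714262343734 [11.388, 3.572, 0.028, -0.006, 0.006, 7.633]
```

send_rows --pt "0.6 11.4 3.55 0 0 0 7.63" --pt "0.6 11.4 3.55 0 0 0 7.63" --pt "0.6 11.4 3.55 0 0 0 7.63" --pt "0.6 11.4 3.55 0 0 0 7.63" --pt "0.6 11.4 3.55 0 0 0 7.63" --pt "0.6 11.4 3.55 0 0 0 7.63" --pt "0.6 11.4 3.55 0 0 0 7.63" --pt "0.6 11.4 3.55 0 0 0 7.63" --pt "0.6 11.4 3.55 0 0 0 7.63" --pt "0.6 11.4 3.55 0 0 0 7.63" --pt "0.6 11.4 3.55 0 0 0 7.63" --pt "0.6 11.4 3.55 0 0 0 7.63"

```text
time: 2.45
position: [0.3824, -0.2569, 0.2502]
ee_rot: [1.299, -2.86, -0.002]
wrist_force: [0.8, 0.8, 0.4]
gripper_width: 0.051
```

```bash
python3 - <<'E'
from bench import *
from h import *
s=state(); print(s["time"],s["position"],s["gripper_width"],s["qpos"],s["wrist_force"],yaw(s))
c=read_camera("wrist"); cv2.imwrite("pics/w1.png",c["frame"][:,:,::-1]); print(-np.array(c["R"]).T@c["t"],np.array(c["R"])[2])
E
```

```text
2.45 [ 0.38242656 -0.25690121  0.25017341] 0.051020588914093605 [-2.37587153e-01  7.16701649e-02 -3.05933217e-01 -4.14574150e-04
 -1.19433800e+00 -4.80297561e-01] [0.78006375 0.82333278 0.43686532] -131.14050296685633
[ 0.3350346  -0.30993941  0.41363682] [ 0.18319735  0.21345842 -0.95962192]
```

View pics/w1.png

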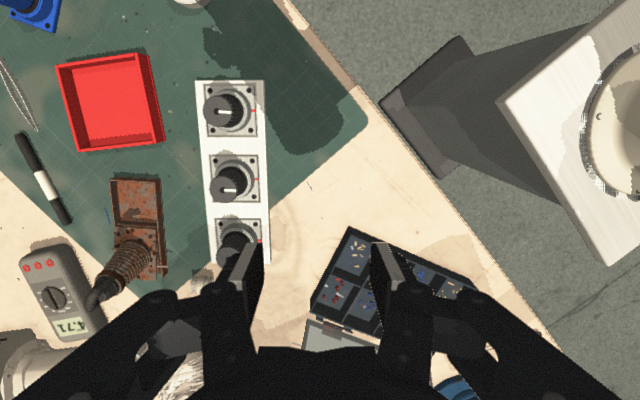

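```bash
python3 - <<'E'
from bench import *
from h import *
s=state(); print(go(s,(.44,-.345,.22),-131.4))
E
```

```text
[0.727, -2.541, 0.759, 0.005, -0.0, 0.043]
```

send_rows --pt "0.6 0.73 -2.54 0.76 0 0 0.03" --pt "0.6 0.73 -2.54 0.76 0 0 0.03" --pt "0.6 0.73 -2.54 0.76 0 0 0.03" --pt "0.6 0.73 -2.54 0.76 0 0 0.03"

```text
time: 2.9
position: [0.4405, -0.3451, 0.2188]
ee_rot: [1.295, -2.86, -0.004]
wrist_force: [-0.8, -0.4, 0.5]
gripper_width: 0.0511
```

```bash
python3 - <<'E'
from bench import *
from h import *
s=state(); print(s["time"],s["position"],s["wrist_force"],yaw(s))
c=read_camera("wrist"); cv2.imwrite("pics/w2.png",c["frame"][:,:,::-1]); print(-np.array(c["R"]).T@c["t"])
import pickle; pickle.dump(c,open("w2.pkl","wb"))
E
```

```text
2.9 [ 0.44048779 -0.34505128  0.21879737] [-0.8034002  -0.37177743  0.5225343 ] -131.27196505619472
[ 0.39323629 -0.3980934   0.38232098]
```

View pics/w2.png

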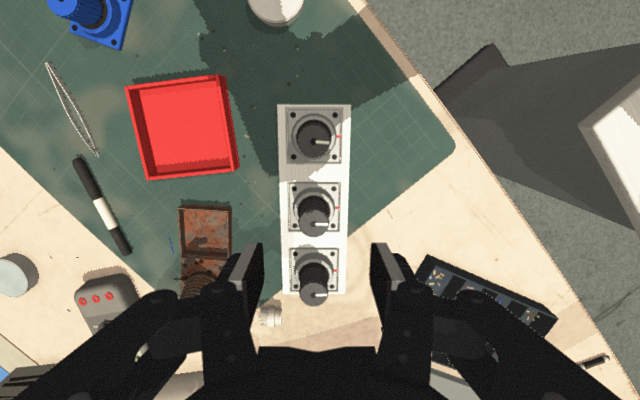

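```bash
python3 - <<'E'
import cv2
t=cv2.imread("pics/w2.png")
cv2.imwrite("pics/w2c.png",cv2.resize(t[95:315,255:375],None,fx=2.7,fy=2.7,interpolation=cv2.INTER_CUBIC))
cv2.imwrite("pics/w2a.png",cv2.resize(t[95:205,260:370],None,fx=5,fy=5,interpolation=cv2.INTER_CUBIC))
cv2.imwrite("pics/w2b.png",cv2.resize(t[205:315,260:370],None,fx=5,fy=5,interpolation=cv2.INTER_CUBIC))
E
```

```text
(no output)
```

View pics/w2a.png

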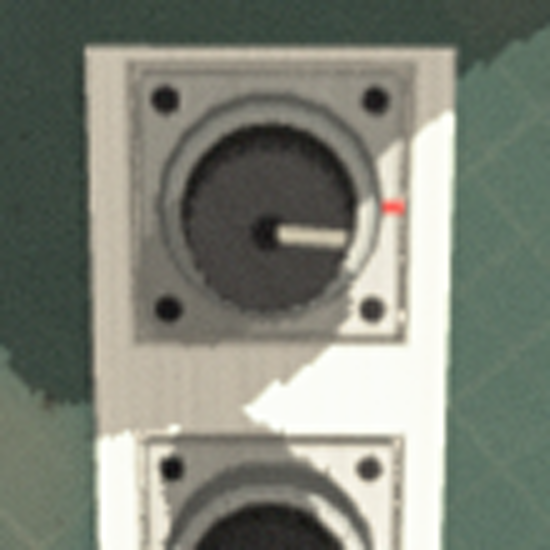

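View pics/w2b.png

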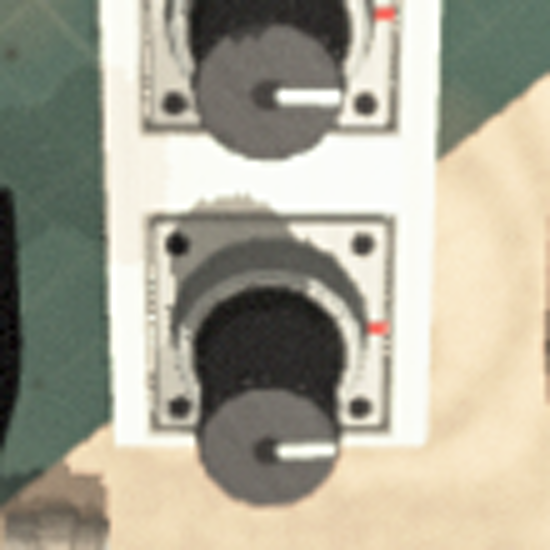

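```bash
python3 - <<'E'
from bench import *
from h import *
import pickle
c=pickle.load(open("w2.pkl","rb"))
f=lambda p,o:(p[0]/5+260-.4,p[1]/5+o-.4)
np.set_printoptions(precision=4,suppress=True)
H=[]
for n,p,q,o in [("A",(268,451),(377,328),205),("B",(270,95),(385,14),205),("C",(268,233),(393,208),95)]:
    h=onz(c,f(p,o),.070);i=onz(c,f(q,o),.014);d=(i-h)[:2];H.append(h)
    print(n,h,i,np.linalg.norm(d),np.degrees(np.arctan2(d[1],d[0])))
d=H[0]-H[2];print(np.linalg.norm(d),np.degrees(np.arctan2(d[1],d[0])))
E
```

```text
A [ 0.529  -0.2464  0.07  ] [ 0.5082 -0.228   0.014 ] 0.0277821345202426 138.73095515301077
B [ 0.4724 -0.3101  0.07  ] [ 0.4518 -0.2917  0.014 ] 0.027589812202651595 138.09619890974432
C [ 0.4165 -0.3743  0.07  ] [ 0.3956 -0.3555  0.014 ] 0.02813522990376633 138.1950806759074
0.17034261957382593 48.657785075401996
```

```bash
python3 - <<'E'
from bench import *
from h import *
s=state(); print(go(s,(.4165,-.3743,.10),-131.3),go(s,(.4165,-.3743,.033),-131.3))
E
```

```text
[0.948, -0.052, 2.997, 0.01, -0.002, 0.007] [0.947, -0.054, 4.672, 0.01, -0.002, 0.007]
```

send_rows --pt "0.6 0.95 -0.05 1.5 0 0 0" --pt "0.6 0.95 -0.05 2.5 0 0 0" --pt "0.6 0.95 -0.05 3.0 0 0 0" --pt "0.6 0.95 -0.05 3.4 0 0 0" --pt "0.6 0.95 -0.05 3.8 0 0 0" --pt "0.6 0.95 -0.05 4.2 0 0 0" --pt "0.6 0.95 -0.05 4.5 0 0 0" --pt "0.6 0.95 -0.05 4.6 0 0 0" --pt "0.6 0.95 -0.05 4.6 0 0 0" --pt "0.6 0.95 -0.05 4.6 0 0 0"

```text
time: 3.95
position: [0.417, -0.3755, 0.0373]
ee_rot: [-1.296, 2.861, -0.002]
wrist_force: [0.1, 0.6, 0.4]
gripper_width: 0.0511
```

```bash
python3 - <<'E'
from bench import *
from h import *
s=state(); print(s["time"],s["position"],s["wrist_force"],s["moment"],yaw(s),go(s,(.4165,-.3743,.034),-131.3))
c=read_camera("wrist"); cv2.imwrite("pics/w3.png",c["frame"][:,:,::-1])
E
```

```text
3.95 [ 0.41695912 -0.37554808  0.03733927] [0.13947754 0.63304851 0.44902425] [ 0.05174677 -0.00733844 -0.03648598] -131.2664077473728 [-0.016, 0.029, 0.083, -0.013, 0.002, 0.004]
```

View pics/w3.png

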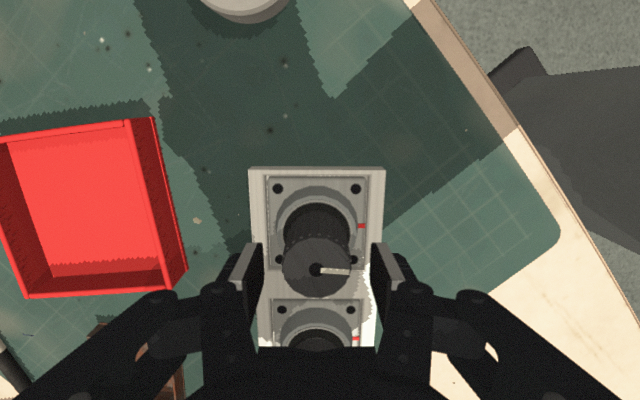

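send_rows --pt "0.45 0 0 0.05 0 0 0" --pt "0.4 0 0 0.05 0 0 0" --pt "0.3 0 0 0.05 0 0 0" --pt "0.2 0 0 0.05 0 0 0" --pt "0.2 0 0 0.05 0 0 0" --force 20

```text
time: 4.5
position: [0.4168, -0.3759, 0.0346]
ee_rot: [-1.295, 2.862, -0.002]
wrist_force: [0.9, -0.8, 1.2]
gripper_width: 0.031
```

```bash
python3 - <<'E'
from bench import *
s=state(); print(s["time"],s["position"],s["wrist_force"],s["moment"],s["gripper_width"])
E
```

```text
4.5 [ 0.41679402 -0.37588499  0.03463065] [ 0.89189675 -0.76184783  1.22535436] [-0.25671513 -0.16406519 -0.00675389] 0.030973157800213293
```

send_rows --pt "0.2 0 0 0 0 0 0.5" --pt "0.2 0 0 0 0 0 1.0" --pt "0.2 0 0 0 0 0 1.5" --pt "0.2 0 0 0 0 0 2.0" --pt "0.2 0 0 0 0 0 2.5"

```text
time: 5.0
position: [0.4162, -0.3758, 0.0346]
ee_rot: [0.776, -3.044, 0.0]
wrist_force: [-0.6, -0.2, 1.8]
gripper_width: 0.0312
```

```bash
python3 - <<'E'
from bench import *
from h import *
s=state(); print(s["time"],s["position"],s["wrist_force"],s["moment"],s["gripper_width"],yaw(s),s["effort"])
c=read_camera("wrist"); cv2.imwrite("pics/w4.png",c["frame"][100:,:,::-1])
E
```

```text
5.0 [ 0.41621509 -0.37575435  0.0346014 ] [-0.62383609 -0.19755334  1.8211465 ] [-0.20779416  0.13816278  0.2678635 ] 0.031157915107567366 -151.40057240842563 [  0.22083936 -37.04850554  13.11138511   2.49171272   0.04828165
   0.20970867]
```

View pics/w4.png

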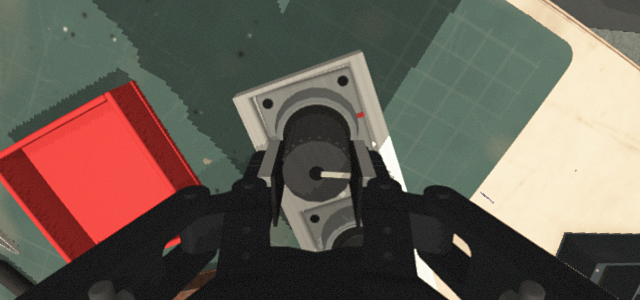

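send_rows --pt "0.2 0 0 0 0 0 0.5" --pt "0.2 0 0 0 0 0 1.0" --pt "0.2 0 0 0 0 0 1.5" --pt "0.2 0 0 0 0 0 2.0" --pt "0.2 0 0 0 0 0 2.5" --pt "0.2 0 0 0 0 0 3.0" --pt "0.2 0 0 0 0 0 3.5" --pt "0.2 0 0 0 0 0 4.0" --pt "0.2 0 0 0 0 0 4.5"

```text
time: 5.95
position: [0.4162, -0.3755, 0.0346]
ee_rot: [-0.201, -3.135, -0.0]
wrist_force: [0.3, 0.3, 3.0]
gripper_width: 0.0306
```

```bash
python3 - <<'E'
from bench import *
from h import *
s=state(); print(s["time"],s["position"],s["wrist_force"],s["moment"],s["gripper_width"],yaw(s),s["effort"][5])
c=read_camera("wrist"); cv2.imwrite("pics/w5.png",c["frame"][100:,:,::-1])
E
```

```text
5.95 [ 0.41615051 -0.37545226  0.03458812] [0.34233519 0.29304559 2.99908952] [0.15863647 0.07454583 0.27669796] 0.030593139441504234 172.65167152835826 0.20930429454892874
```

View pics/w5.png

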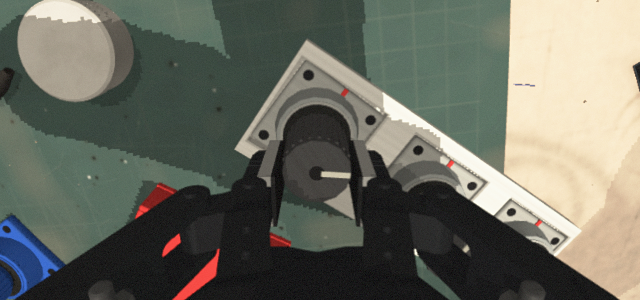

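```bash
python3 - <<'E'
from bench import *
from h import *
s=state(); print(go(s,(.4163,-.3755,.10),172.7),go(s,(.4724,-.3105,.10),172.7),go(s,(.4724,-.3105,.0345),172.7))
E
```

```text
[-0.002, -0.001, -1.635, -0.0, -0.003, -0.02] [-1.182, 1.792, -1.636, -0.0, -0.003, -0.02] [-1.183, 1.792, 0.002, -0.0, -0.003, -0.02]
```

send_rows --pt "0.6 0 0 0 0 0 0" --pt "0.6 0 0 0 0 0 0" --pt "0.6 0 0 0 0 0 0" --pt "0.6 0 0 -0.5 0 0 0" --pt "0.6 0 0 -1.1 0 0 0" --pt "0.6 0 0 -1.65 0 0 0" --pt "0.6 -0.6 0.9 -1.65 0 0 0" --pt "0.6 -1.18 1.79 -1.65 0 0 0" --pt "0.6 -1.18 1.79 -1.65 0 0 0" --pt "0.6 -1.18 1.79 -1.0 0 0 0" --pt "0.6 -1.18 1.79 -0.5 0 0 0" --pt "0.6 -1.18 1.79 0 0 0 0"

```text
time: 7.2
position: [0.4718, -0.3105, 0.0334]
ee_rot: [-0.199, -3.135, -0.0]
wrist_force: [0.7, -0.1, -0.6]
gripper_width: 0.0515
```

send_rows --pt "0.6 0 0 0 0 0 0" --pt "0.6 0 0 0 0 0 0"

```text
time: 7.4
position: [0.4721, -0.3108, 0.0343]
ee_rot: [-0.2, -3.134, 0.0]
wrist_force: [0.1, -0.0, 1.1]
gripper_width: 0.0514
```

```bash
python3 - <<'E'
from bench import *
from h import *
s=state(); print(s["time"],s["position"],s["wrist_force"],s["moment"],s["gripper_width"],yaw(s))
c=read_camera("wrist"); cv2.imwrite("pics/w6.png",c["frame"][100:,:,::-1])
E
```

```text
7.4 [ 0.47207648 -0.31080425  0.03433467] [ 0.14754307 -0.03815346  1.07654697] [ 0.00024303 -0.01057053 -0.02234607] 0.05135663191150974 172.71023253343552
```

View pics/w6.png

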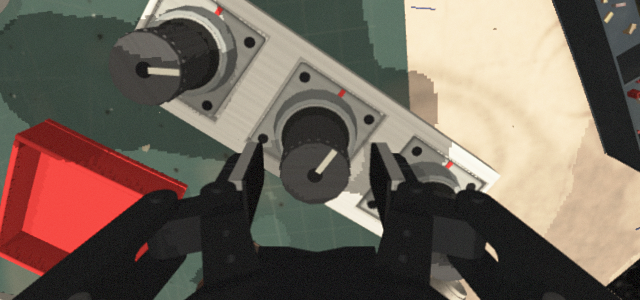

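C's mark (143,70 in the crop) is clearly off its index line (218,10), and B is centred between the open fingers at (315,177). I'll close on B and turn it anticlockwise.

send_rows --pt "0.45 0 0 0 0 0 0" --pt "0.4 0 0 0 0 0 0" --pt "0.3 0 0 0 0 0 0" --pt "0.2 0 0 0 0 0 0" --pt "0.2 0 0 0 0 0 0" --pt "0.2 0 0 0 0 0 -0.5" --pt "0.2 0 0 0 0 0 -1.0" --pt "0.2 0 0 0 0 0 -1.5" --pt "0.2 0 0 0 0 0 -2.0" --pt "0.2 0 0 0 0 0 -2.5" --force 20

```text
time: 8.45
position: [0.4728, -0.3113, 0.0355]
ee_rot: [-0.352, 3.12, -0.003]
wrist_force: [-1.8, -2.5, 5.4]
gripper_width: 0.0308
```

```bash
python3 - <<'E'
from bench import *
from h import *
s=state(); print(s["time"],s["position"],s["wrist_force"],s["moment"],s["gripper_width"],yaw(s),s["effort"][5])
E
```

```text
8.45 [ 0.47283042 -0.31132102  0.03546123] [-1.82657751 -2.53282082  5.43727388] [-0.6762464   0.35535174  0.01213753] 0.030789250471686635 -167.11428983607524 -0.438876086845994
```

send_rows --pt "0.2 0 0 0 0 0 -0.5" --pt "0.2 0 0 0 0 0 -1.0" --pt "0.2 0 0 0 0 0 -1.5" --pt "0.2 0 0 0 0 0 -2.0" --pt "0.2 0 0 0 0 0 -2.5" --pt "0.2 0 0 0 0 0 -3.0" --pt "0.2 0 0 0 0 0 -3.5" --pt "0.2 0 0 0 0 0 -4.0" --pt "0.2 0 0 0 0 0 -4.5"

```text
time: 9.35
position: [0.4735, -0.3115, 0.0355]
ee_rot: [-1.299, 2.858, -0.005]
wrist_force: [-1.0, -2.7, 5.2]
gripper_width: 0.031
```

```bash
python3 - <<'E'
from bench import *
from h import *
s=state(); print(s["time"],s["position"],s["wrist_force"],s["moment"],s["gripper_width"],yaw(s),s["effort"][5])
y=yaw(s); p=s["position"]
print(go(s,(p[0],p[1],.10),y),go(s,(.5288,-.247,.10),y),go(s,(.5288,-.247,.0345),y))
E
```

```text
9.35 [ 0.47348883 -0.31147224  0.03548656] [-0.99159871 -2.74508493  5.19866143] [-0.76051218  0.11450978 -0.05970525] 0.03104272365487756 -131.1060091195698 -0.43955767527222633
[-0.001, -0.005, -1.613, -0.024, 0.003, -0.0] [-2.124, 0.012, -1.612, -0.024, 0.003, -0.0] [-2.124, 0.018, 0.025, -0.024, 0.003, -0.0]
```

```bash
python3 - <<'E'
from bench import *
from h import *
c=read_camera("wrist"); cv2.imwrite("pics/w7.png",c["frame"][100:,:,::-1])
s=state();print(s["moment"],s["effort"][5],s["wrist_force"])
E
```

```text
[-0.87031058  0.09348523  0.03912892] 0.12054582126438618 [-0.08380054 -3.68344763  5.17287839]
```

View pics/w7.png

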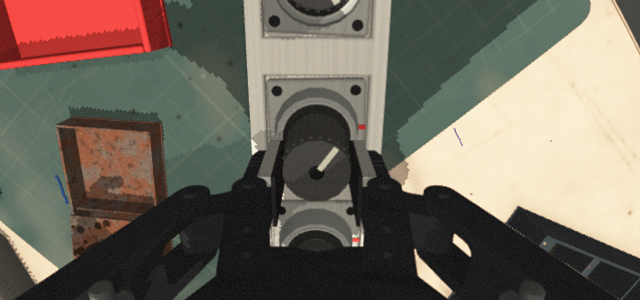

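send_rows --pt "0.6 0 0 0 0 0 0" --pt "0.6 0 0 0 0 0 0" --pt "0.6 0 0 0 0 0 0" --pt "0.6 0 0 -0.5 0 0 0" --pt "0.6 0 0 -1.1 0 0 0" --pt "0.6 0 0 -1.65 0 0 0" --pt "0.6 -1.1 0 -1.65 0 0 0" --pt "0.6 -2.12 0 -1.65 0 0 0" --pt "0.6 -2.12 0 -1.65 0 0 0" --pt "0.6 -2.12 0 -1.0 0 0 0" --pt "0.6 -2.12 0 -0.5 0 0 0" --pt "0.6 -2.12 0 0 0 0 0"

```text
time: 10.6
position: [0.5275, -0.2465, 0.0331]
ee_rot: [1.294, -2.862, -0.002]
wrist_force: [0.9, 0.8, -1.3]
gripper_width: 0.0511
```

send_rows --pt "0.6 0 0 0 0 0 0" --pt "0.6 0 0 0 0 0 0"

```text
time: 10.8
position: [0.5279, -0.247, 0.0342]
ee_rot: [1.294, -2.861, -0.001]
wrist_force: [-0.3, 0.1, 0.9]
gripper_width: 0.0516
```

```bash
python3 - <<'E'
from bench import *
from h import *
s=state(); print(s["time"],s["position"],s["wrist_force"],s["moment"],s["gripper_width"],yaw(s))
c=read_camera("wrist"); cv2.imwrite("pics/w8.png",c["frame"][100:,:,::-1])
E
```

```text
10.8 [ 0.52792318 -0.2469763   0.03416701] [-0.32831603  0.06772131  0.92934146] [ 0.00440158 -0.05794985 -0.01190214] 0.05164080360723348 -131.31769999694978
```

View pics/w8.png

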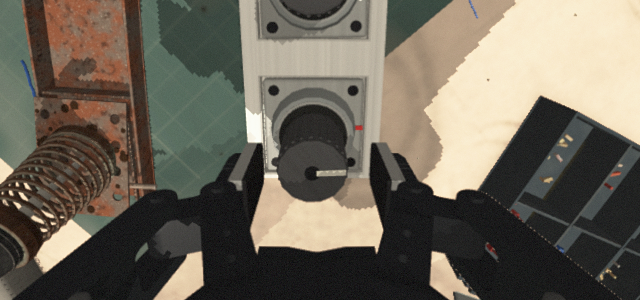

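send_rows --pt "0.5 0 -0.04 0 0 0 0" --pt "0.45 0 -0.04 0 0 0 0" --pt "0.4 0 -0.04 0 0 0 0" --pt "0.3 0 -0.04 0 0 0 0" --pt "0.2 0 -0.04 0 0 0 0" --pt "0.2 0 -0.04 0 0 0 0" --pt "0.2 0 -0.04 0 0 0 0.5" --pt "0.2 0 -0.04 0 0 0 1.0" --pt "0.2 0 -0.04 0 0 0 1.5" --pt "0.2 0 -0.04 0 0 0 2.0" --pt "0.2 0 -0.04 0 0 0 2.5" --force 20

```text
time: 11.95
position: [0.5299, -0.2481, 0.0351]
ee_rot: [-0.775, 3.044, -0.001]
wrist_force: [-0.1, 0.4, 5.0]
gripper_width: 0.0311
```

```bash
python3 - <<'E'
from bench import *
from h import *
s=state(); print(s["time"],s["position"],s["wrist_force"],s["moment"],s["gripper_width"],yaw(s),s["effort"][5])
E
```

```text
11.95 [ 0.52988575 -0.24810607  0.03508143] [-0.07620888  0.43551767  5.01017055] [0.00776776 0.24091024 0.02039804] 0.03108310091549001 -151.4470698077086 0.4474038351327181
```

send_rows --pt "0.2 0 0 0 0 0 0.5" --pt "0.2 0 0 0 0 0 1.0" --pt "0.2 0 0 0 0 0 1.5" --pt "0.2 0 0 0 0 0 2.0" --pt "0.2 0 0 0 0 0 2.5" --pt "0.2 0 0 0 0 0 3.0" --pt "0.2 0 0 0 0 0 3.5" --pt "0.2 0 0 0 0 0 4.0" --pt "0.2 0 0 0 0 0 4.5"

```text
time: 12.85
position: [0.5299, -0.2482, 0.0351]
ee_rot: [0.204, 3.134, -0.001]
wrist_force: [-0.7, -0.6, 5.2]
gripper_width: 0.0309
```

```bash
python3 - <<'E'
from bench import *
from h import *
s=state(); print(s["time"],s["position"],s["wrist_force"],s["moment"],s["gripper_width"],yaw(s),s["effort"][5])
c=read_camera("wrist"); cv2.imwrite("pics/w9.png",c["frame"][100:,:,::-1])
y=yaw(s); p=s["position"]
print(go(s,(p[0],p[1],.14),y),go(s,(.4163,-.3755,.14),y))
E
```

```text
12.85 [ 0.52990863 -0.24816949  0.03509083] [-0.67430232 -0.57188633  5.18742906] [-0.08745155  0.25246166  0.03634525] 0.030875881276434078 172.55681032457593 0.44739154167473316
[-0.003, -0.001, -2.623, -0.004, 0.008, -0.0] [2.401, -3.526, -2.624, -0.004, 0.008, -0.0]
```

View pics/w9.png

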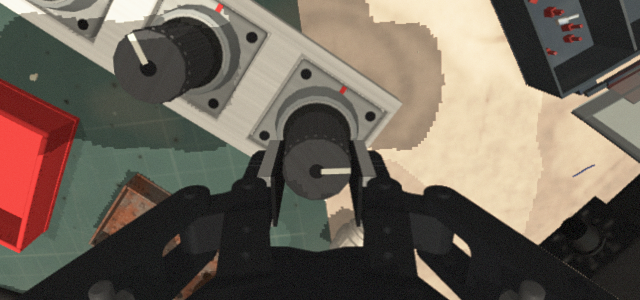

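send_rows --pt "0.6 0 0 0 0 0 0" --pt "0.6 0 0 0 0 0 0" --pt "0.6 0 0 0 0 0 0" --pt "0.6 0 0 -0.6 0 0 0" --pt "0.6 0 0 -1.5 0 0 0" --pt "0.6 0 0 -2.6 0 0 0" --pt "0.6 2.4 -3.52 -2.6 0 0 0" --pt "0.6 2.4 -3.52 -2.6 0 0 0" --pt "0.6 2.4 -3.52 -2.6 0 0 0" --pt "0.6 2.4 -3.52 -2.6 0 0 0" --pt "0.6 2.4 -3.52 -2.6 0 0 0" --pt "0.6 2.4 -3.52 -2.6 0 0 0"

```text
time: 14.1
position: [0.4161, -0.3754, 0.1381]
ee_rot: [-0.202, -3.135, -0.0]
wrist_force: [-0.6, -0.0, 1.1]
gripper_width: 0.0511
```

```bash
python3 - <<'E'
from bench import *
from h import *
s=state(); print(s["time"],s["position"],s["wrist_force"],s["moment"],s["gripper_width"],yaw(s),go(s,(.4163,-.3755,.0346),172.6))
c=read_camera("top"); cv2.imwrite("pics/t10.png",cv2.resize(c["frame"][110:260,290:490,::-1],None,fx=4,fy=4,interpolation=cv2.INTER_CUBIC))
c=read_camera("wrist"); cv2.imwrite("pics/w10.png",c["frame"][:,:,::-1])
import pickle; pickle.dump(c,open("w10.pkl","wb"))
E
```

```text
14.1 [ 0.41613395 -0.37537527  0.13808238] [-0.60928449 -0.03047733  1.10998757] [ 0.06265408 -0.00227173  0.03234789] 0.05112090160035521 172.63988664579503 [-0.005, -0.003, 2.587, 0.002, -0.001, 0.005]
```

View pics/w10.png

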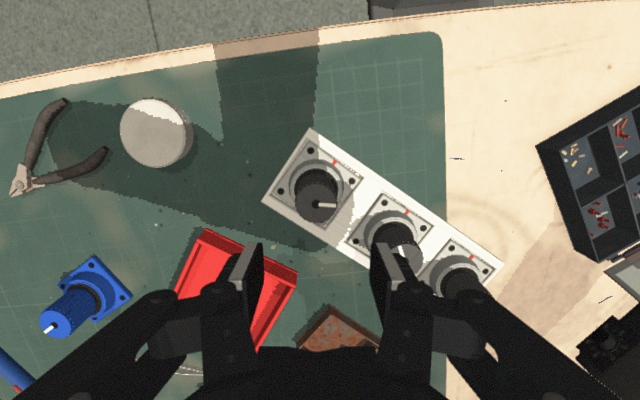

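```bash
python3 - <<'E'
from h import *
import pickle
c=pickle.load(open("w2.pkl","rb"))
P=[onz(c,p,.030) for p in [(126,86),(224,75),(237,170),(148,179)]]
print(np.round(P,4),np.mean(P,0),[round(np.linalg.norm(P[i]-P[i-1]),4) for i in range(4)])
E
```

```text
[[ 0.5302 -0.5479  0.03  ]
 [ 0.4439 -0.4844  0.03  ]
 [ 0.5049 -0.4036  0.03  ]
 [ 0.5894 -0.4644  0.03  ]] [ 0.51709383 -0.47505731  0.03      ] [np.float64(0.1023), np.float64(0.1071), np.float64(0.1012), np.float64(0.1041)]
```

send_rows --pt "0.6 0 0 0.9 0 0 0" --pt "0.6 0 0 1.4 0 0 0" --pt "0.6 0 0 1.9 0 0 0" --pt "0.6 0 0 2.3 0 0 0" --pt "0.6 0 0 2.57 0 0 0" --pt "0.6 0 0 2.57 0 0 0" --pt "0.45 0 0 2.57 0 0 0" --pt "0.4 0 0 2.57 0 0 0" --pt "0.3 0 0 2.57 0 0 0" --pt "0.2 0 0 2.57 0 0 0" --pt "0.2 0 0 2.57 0 0 0" --force 20

```text
time: 15.3
position: [0.4172, -0.3757, 0.0366]
ee_rot: [0.2, 3.133, -0.002]
wrist_force: [0.5, 1.8, 5.2]
gripper_width: 0.031
```

```bash
python3 - <<'E'
from bench import *
from h import *
s=state(); print(s["time"],s["position"],s["wrist_force"],s["moment"],s["gripper_width"],yaw(s))
E
```

```text
15.3 [ 0.41716692 -0.3756601   0.03662579] [0.53523771 1.81377629 5.22841057] [ 0.44415102 -0.1771369   0.04567864] 0.0309991746990416 172.71202638168407
```

send_rows --pt "0.2 0 0 0 0 0 0" --pt "0.2 0 0 -0.1 0 0 0" --pt "0.2 0 0 -0.25 0 0 0" --pt "0.2 0 0 -0.45 0 0 0" --pt "0.2 0 0 -0.75 0 0 0" --pt "0.2 0 0 -1.1 0 0 0" --pt "0.2 0 0 -1.4 0 0 0" --pt "0.2 0 0 -1.6 0 0 0" --pt "0.2 0 0 -1.6 0 0 0" --force 30

```text
time: 16.2
position: [0.417, -0.3757, 0.1011]
ee_rot: [0.2, 3.132, -0.002]
wrist_force: [0.7, -0.8, -4.6]
gripper_width: 0.0308
```

```bash
python3 - <<'E'
from bench import *
from h import *
s=state(); print(s["time"],s["position"],s["wrist_force"],s["moment"],s["gripper_width"],yaw(s),s["ee_rot"],go(s,(.5168,-.4768,.10),172.7),go(s,(.5168,-.4768,.0366),172.7))
c=read_camera("wrist"); cv2.imwrite("pics/w11.png",c["frame"][:,:,::-1])
c=read_camera("scene"); cv2.imwrite("pics/s11.png",cv2.resize(c["frame"][150:300,300:460,::-1],None,fx=4,fy=4,interpolation=cv2.INTER_CUBIC))
E
```

```text
16.2 [ 0.41701415 -0.37572856  0.10114018] [ 0.74527021 -0.84359213 -4.63487916] [-0.01807786 -0.12396246 -0.06488206] 0.030795275188323763 172.69651251717158 [ 1.99921735e-01  3.13248106e+00 -2.00309778e-03] [-2.796, -2.189, 0.039, -0.008, 0.02, -0.0] [-2.791, -2.187, 1.624, -0.008, 0.02, -0.0]
```

View pics/w11.png

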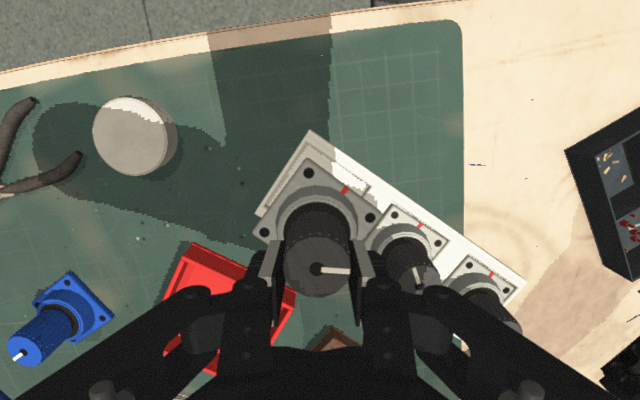

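View pics/s11.png

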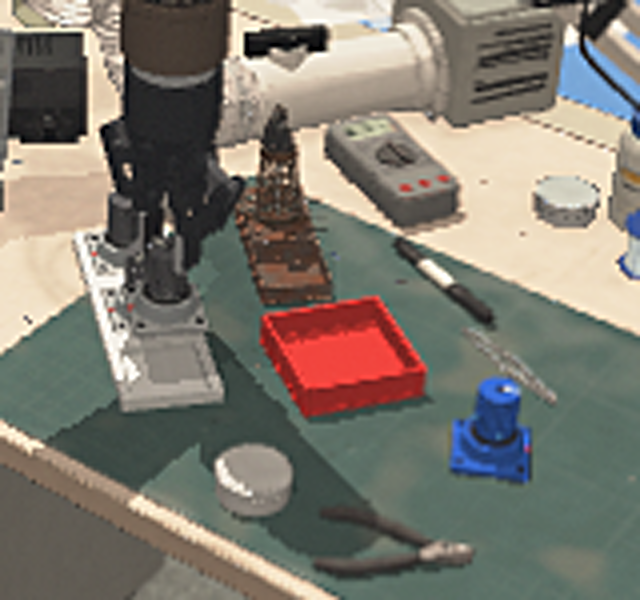

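send_rows --pt "0.2 -0.3 -0.23 0 0 0 0" --pt "0.2 -0.8 -0.63 0 0 0 0" --pt "0.2 -1.4 -1.1 0 0 0 0" --pt "0.2 -2.0 -1.57 0 0 0 0" --pt "0.2 -2.5 -1.96 0 0 0 0" --pt "0.2 -2.79 -2.19 0 0 0 0" --pt "0.2 -2.79 -2.19 0.3 0 0 0" --pt "0.2 -2.79 -2.19 0.7 0 0 0" --pt "0.2 -2.79 -2.19 1.1 0 0 0" --pt "0.2 -2.79 -2.19 1.25 0 0 0" --pt "0.2 -2.79 -2.19 1.25 0 0 0"

```text
time: 17.4
position: [0.5142, -0.4751, 0.0471]
ee_rot: [-0.2, -3.131, -0.004]
wrist_force: [-0.5, 1.0, -3.3]
gripper_width: 0.0306
```

```bash
python3 - <<'E'
from bench import *
from h import *
s=state(); print(s["time"],s["position"],s["wrist_force"],s["moment"],s["gripper_width"],yaw(s),s["ee_rot"],go(s,(.5168,-.4768,.0366),172.7))
c=read_camera("wrist"); cv2.imwrite("pics/w12.png",c["frame"][:,:,::-1])
c=read_camera("scene"); cv2.imwrite("pics/s12.png",cv2.resize(c["frame"][150:300,300:460,::-1],None,fx=4,fy=4,interpolation=cv2.INTER_CUBIC))
E
```

```text
17.4 [ 0.51424547 -0.47510917  0.04713036] [-0.48019065  1.0081631  -3.27453181] [ 0.00129506  0.02271019 -0.01179844] 0.030645817602004632 172.68560522665257 [-0.20012559 -3.13089819 -0.00405604] [-0.07, -0.034, 0.263, 0.017, -0.032, -0.002]
```

View pics/w12.png

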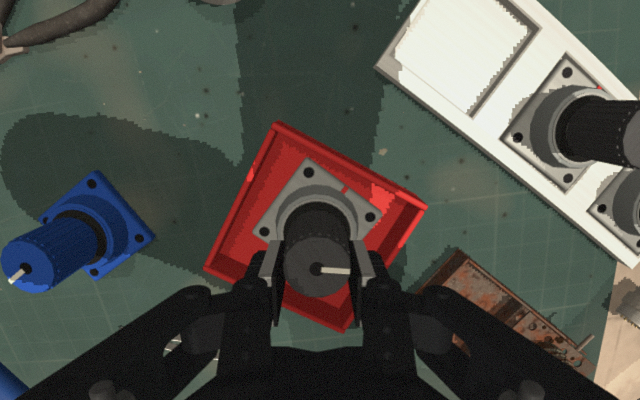

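View pics/s12.png

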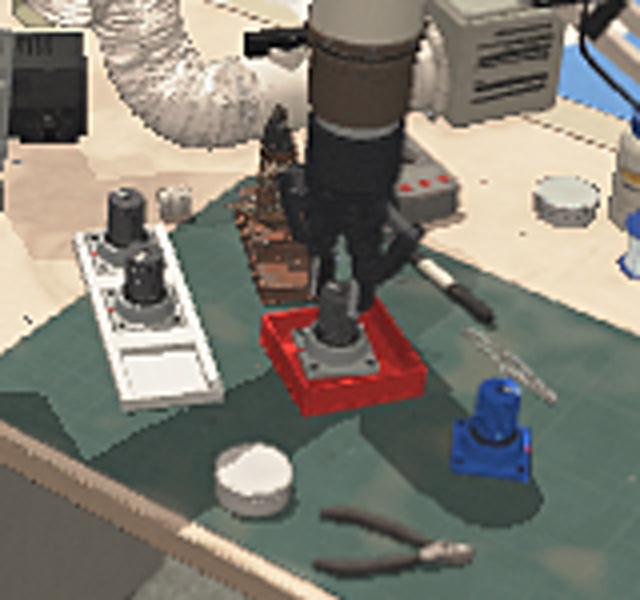

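send_rows --pt "0.2 -0.04 -0.03 0.04 0 0 0" --pt "0.2 -0.06 -0.03 0.08 0 0 0" --pt "0.2 -0.06 -0.03 0.12 0 0 0" --pt "0.2 -0.06 -0.03 0.16 0 0 0" --pt "0.2 -0.06 -0.03 0.2 0 0 0" --pt "0.2 -0.06 -0.03 0.24 0 0 0" --pt "0.2 -0.06 -0.03 0.24 0 0 0"

```text
time: 18.2
position: [0.5178, -0.4778, 0.0395]
ee_rot: [-0.2, -3.135, -0.001]
wrist_force: [-0.3, 0.6, -4.1]
gripper_width: 0.0305
```

send_rows --pt "0.2 0 0 0.02 0 0 0" --pt "0.2 0 0 0.04 0 0 0" --pt "0.2 0 0 0.06 0 0 0" --pt "0.2 0 0 0.06 0 0 0"

```text
time: 18.6
position: [0.518, -0.4778, 0.0374]
ee_rot: [-0.2, -3.135, -0.0]
wrist_force: [-0.3, -0.3, -3.0]
gripper_width: 0.0308
```

send_rows --pt "0.2 0 0 0.01 0 0 0" --pt "0.2 0 0 0.02 0 0 0" --pt "0.2 0 0 0.02 0 0 0"

```text
time: 18.9
position: [0.5181, -0.4779, 0.0369]
ee_rot: [0.2, 3.135, -0.0]
wrist_force: [-0.7, 0.2, -2.6]
gripper_width: 0.0307
```

```bash
python3 - <<'E'
from bench import *
s=state(); print(s["time"],s["position"],s["wrist_force"],s["moment"])
E
```

```text
18.9 [ 0.51811014 -0.47792736  0.03692129] [-0.71160117  0.20487031 -2.58919209] [ 0.05217081  0.01836389 -0.04114721]
```

send_rows --pt "0.2 0 0 0.015 0 0 0" --pt "0.2 0 0 0.03 0 0 0" --pt "0.2 0 0 0.03 0 0 0"

```text
time: 19.2
position: [0.5182, -0.478, 0.0368]
ee_rot: [0.2, 3.135, -0.001]
wrist_force: [-1.7, 2.6, 4.4]
gripper_width: 0.0304
```

send_rows --pt "0.36 0 0 0 0 0 0" --pt "0.4 0 0 0 0 0 0" --pt "0.45 0 0 0 0 0 0" --pt "0.55 0 0 0 0 0 0" --pt "0.6 0 0 0 0 0 0" --pt "0.6 0 0 0 0 0 0" --pt "0.6 0 0 -0.5 0 0 0" --pt "0.6 0 0 -1.2 0 0 0" --pt "0.6 0 0 -2.2 0 0 0" --pt "0.6 0 0 -3.2 0 0 0" --pt "0.6 0 0 -4.0 0 0 0" --pt "0.6 0 0 -4.0 0 0 0" --force 20

```text
time: 20.4
position: [0.5204, -0.48, 0.2026]
ee_rot: [0.199, 3.125, -0.011]
wrist_force: [-0.1, -0.8, 1.0]
gripper_width: 0.0514
```

```bash
python3 - <<'E'
from bench import *
from h import *
s=state(); print(s["time"],s["position"],s["wrist_force"],yaw(s))
import pickle
c=read_camera("wrist"); cv2.imwrite("pics/w13.png",c["frame"][:,:,::-1]); pickle.dump(c,open("w13.pkl","wb"))
c=read_camera("scene"); cv2.imwrite("pics/s13.png",cv2.resize(c["frame"][150:300,300:460,::-1],None,fx=4,fy=4,interpolation=cv2.INTER_CUBIC))
E
```

```text
20.4 [ 0.52042278 -0.48003814  0.20257784] [-0.06915461 -0.83888199  0.99443819] 172.73154653609106
```

View pics/w13.png

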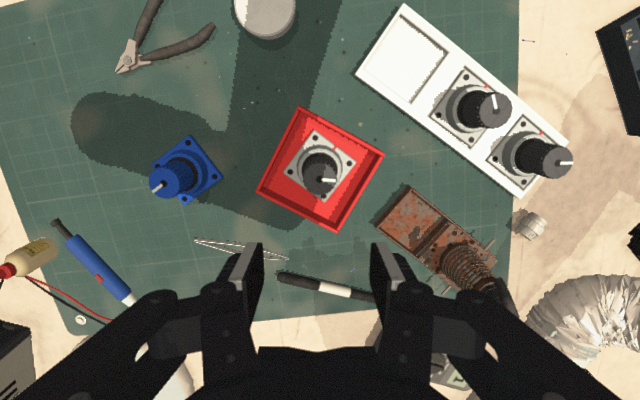

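View pics/s13.png

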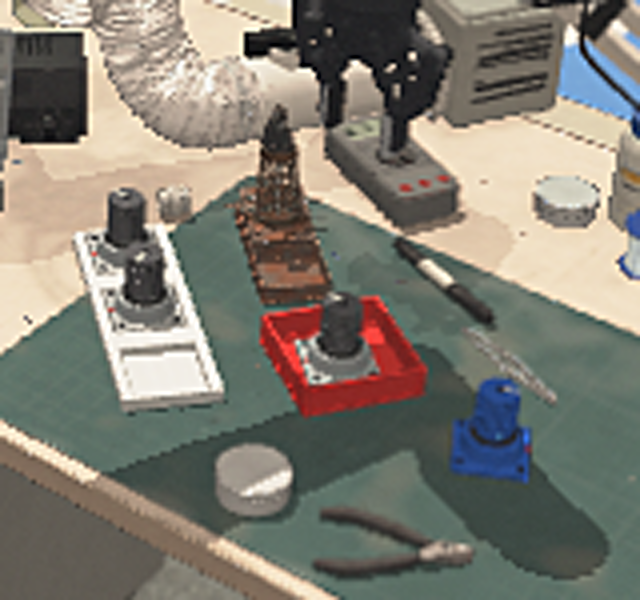

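```bash
python3 - <<'E'
import cv2
from h import *
import pickle
t=cv2.imread("pics/w13.png")
cv2.imwrite("pics/w13c.png",cv2.resize(t[70:240,250:590],None,fx=2.3,fy=2.3,interpolation=cv2.INTER_CUBIC))
c=pickle.load(open("w13.pkl","rb"))
P=[onz(c,p,.030)[:2] for p in [(300,107),(384,154),(334,232),(257,190)]]
print("tray",np.mean(P,0),"hubs",[onz(c,p,.070)[:2].round(4) for p in [(320,180),(495,110),(555,163)]])
E
```

```text
tray [ 0.51952463 -0.47731073] hubs [array([ 0.5182, -0.4759]), array([ 0.4727, -0.3104]), array([ 0.5288, -0.2493])]
```

View pics/w13c.png

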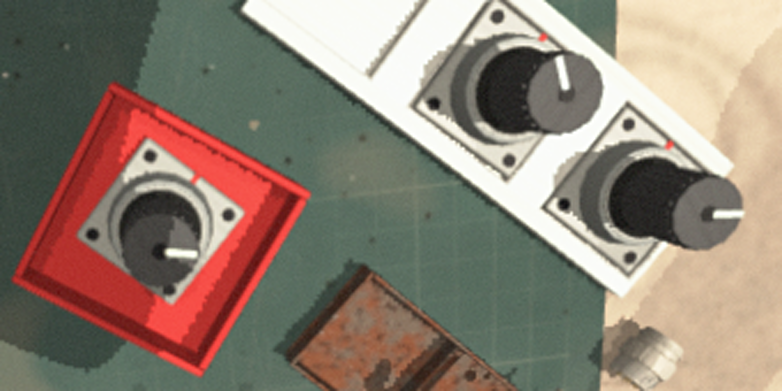

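```bash
python3 - <<'E'
from bench import *
print(finish_job())
E
```

```text
the job is handed in; nothing more can be done
None
```

I handed the job in at about 20.5 s of the 66 s allowed. I felt all three hubs in their pockets and moved the one that drags to the reject tray.

- **Feeling the hubs:** I turned each hub about 56°. The unit in the pocket nearest the robot resisted with about 0.27 Nm. The middle and far units stayed at or below about 0.06 Nm, which is sensor noise plus gripper offset.
- **Placing the dragging unit:** I lifted it out and lowered it step by step into the tray. Contact at the wrist was about 4 N. I opened the gripper and withdrew to about 0.2 m.
- **Last pictures:** The dragging unit stands flat, about 2 mm from the tray's centre. The two smooth units are seated with their marks about 45° or more off the index lines. Their hub centres measured 0.5 mm and 3 mm from the first reading, close to the roughly 2 mm calibration limit. The connector, the tin and the other things in view look unmoved. The scene view showed the gripper touching nothing.
- **Disagreements:** The tray centre differed by up to 3 mm between three views, well inside the 22 mm tolerance. The torque of the last joint read higher on the smooth hubs than on the dragging one. I relied on the wrist moment instead, which held steady throughout the drag turn.
- **Not measured:** The contact forces on the plate and tray. The wrist force showed only about 5 N while I gripped, turned and placed the units.

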